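Unlock a modelling turntable and spin it to check that it runs free

ROBOT

A 6-joint arm with a two-finger parallel gripper is mounted at the origin on the work surface. World frame = base frame: x ahead of the robot, y to its left, z up, the work surface at z = 0. Lengths are in mm, angles in rad, forces in N, time in s.
With the tool pointing down it reaches from about 275 to 750 mm from the base axis. Payload 10.2 kg.
Tool frame: the origin (TCP) lies where the fingers leave the gripper's body, on its centre line; the fingertips stand 73 mm ahead of it and the grasp point (between the pads) lies 54 mm ahead of it (ctrl.tip_extent is the z of the fingertips in the tool frame, in mm); z points along the fingers, y is the line along which they close (so a half turn about z gives the same grasp; the last joint's range is limited). The gripper opens to 85 mm and grips with 20 to 120 N. Pads are 22 mm wide; open, the fingers measure 114 mm over their backs; the gripper's body (76 mm by 85 mm) begins 54 mm behind the grasp point. The pads swing forward as they close: fully open they stand 13 mm farther back than shut.
Start: joints at [0.879, 0.313, 1.498, -0, 1.331, -0.223], TCP at [237.217, 468.359, 303.894] pointing down, gripper open.
Joint ranges: [-2.94, 2.94], [-0.97, 2.17], [0.19, 2.56], [-1.23, 4.37], [0.02, 3.11], [-2.88, 2.88]. Speed limits (rad/s): [2.39, 2.39, 3.01, 3.14, 3.14, 3.14].

INTERFACE

Orientations are given as a unit quaternion [w, x, y, z].
In Python, from rig import readout, cams, order, ctrl gives the robot as it stands.
- The arm moves only by the shell command python3 -m handwheel [OPENING] [FORCE], which reads ROWS from standard input. ROWS is a JSON list of rows, 1 to 8 of them, each written [[dx, dy, dz], [rx, ry, rz]]: dx, dy, dz in units of 20 mm, then a rotation vector rx, ry, rz in units of 0.2 rad; each row is the pose to reach, as a shift and turn from the pose commanded when the command began, along the tool's axes at that moment; what a row does not reach only later rows make up. A row lasts 1/10 s, in which the tool goes at most 50 mm and 0.15 rad, less where a joint would pass 70% of its speed; a pose out of reach is approached as far as the arm can. OPENING is the opening from 0.0 (shut) to 1.0 (fully open), set as the command begins (- or left out keeps the last). The fingers move at their own pace and stop on an object; FORCE is the grip in N (left out, the last holds). Time passes only in rows, so rows that do not move let the fingers close. It prints the time, the measured TCP pose, the force, the opening and the grip force at its end. Input that does not fit is refused with a message, and nothing moves.
- readout.sense(): the state, without advancing time (a new reading comes with each control period).
- cams.capture(name): name is "scene" or "side" or "wrist"; returns (picture, depth): 384x512x3 uint8, red, green, blue; 384x512 float32, mm along the optical axis (not along the pixel's ray), 0 where there is no reading.
- cams.calibration(name): a dict with "fx", "fy", "cx", "cy" (pixels), "position" and "attitude" of the camera in the world. Camera axes: x right, y down, z forward; pixel columns grow to the right and rows downward; lengths in mm; the calibration is good to about 2 mm. A picture is of the moment at which its call begins: read the wrist's pose just before it. calibration takes no time and is no camera call; for the wrist camera it gives the pose at the moment of the call.
- order.finish_job(): hands the job in; it is judged then, once.
Trained networks look in the newest picture that a camera, given by its name, has taken for a name from the list of things; names that differ only in an ending like _2 or _b are one class to them, and where a whole thing is asked for, a point or a joint stands for the part that bears it (a point fixed in the world has none). Each returns a list of dicts, best first, with "p" (0 to 1); they miss things now and then, are a little off and sometimes report something else, mostly with a low value. They report only what shows in the picture. A call takes as long as a camera call.
- cams.trace(target, camera): "pixels" (384x512 bool, what is visible of it) and "bbox" ([left, top, right, bottom] in pixels, round what is visible of it).
- cams.spot_point(target, camera): "uv" ([column, row] in pixels: a listed point, or the origin of a listed thing).
The state is a dict: "time_s": time; "joints": joint angles; "dq": joint speeds; "tau": joint torques, N m; "eef_pos": TCP position; "ee_rot": TCP orientation; "force": force on the tool from outside, world axes, zero at the start; "wrist_torque": the same for the moment, N m; "grip_width": opening from 0.0 (shut) to 1.0 (fully open); "grip_force": force on a finger pad.
Only numpy, scipy, OpenCV 4.12 (cv2) and the standard library are available. Lean on these libraries where they do the work, as an engineer would, in place of code of your own. Each camera call takes 0.05 s, during which the arm holds its last target. There are 200 camera calls.

TASK

Pull the locking pin out of the modelling turntable and stand it in the hole of the wooden block. Then, pressing only lightly with the fingertips on top of the wheel (it is sprung: no more than about 10 N, or it grinds), turn the wheel by hand through at least one full turn, either way round, to check that it runs free, and let go so that it stands still. Do not disturb the cup, the glue bottle or the jar.

Things in the scene. Friction and masses are not known exactly. Their poses are not given: they have to be found in the camera images.
- foot: Aluminium foot plate of the turntable, fixed to the bench, 180 x 140 x 22 mm; origin at the centre of its underside, on the axis of the wheel, x along the 180 mm side. The pin's socket (9.5 mm wide, 18 mm deep) lies 74 mm from the axis towards the foot's -x.
- axis (a point): Point on the wheel's upright axis, 22 mm above the bench. The wheel is a plain, smooth, level black disc, 164 mm across and 12 mm thick, with a small notch in its rim (11 mm wide, 16 at the mouth) where the pin stands and a flush steel cap 20 mm across at its centre. The height of its top differs from one turntable to the next, 52 to 62 mm above the bench: feel for it.
- wheel (a joint): Wheel angle, rad, 0 at the start, anticlockwise from above positive, counts on past a full turn; locked by the pin, endless without it. The bearing drags with 0.07 N m: fingertips 50 mm from the axis need some 2 to 3 N of press to take it along without slipping; let go, it stops almost at once. Pressed down, the wheel gives about 1 mm per 3 N on a spring, untilted, for 7 mm to a hard stop.
- pin: Loose locking pin, upright in the socket: steel shank 8 mm thick, 68 mm long, with a wooden cylindrical head 22 mm thick and 28 mm tall on top (96 mm overall). Origin at the centre of its lower end, z up along the pin. At the start the lower end is 4 mm above the bench, the head's middle 86 mm above the bench; it comes out straight up and is clear of the wheel once raised 60 mm.
- block: Pale wooden block, fixed, 80 x 80 x 45 mm, with one upright round hole in the middle of its top; origin at the centre of its underside on the bench.
- block_hole0 (a point): Centre of the mouth of the block's hole, 45 mm above the bench; the hole is 13 mm wide and 35 mm deep (its floor is 10 mm above the bench). A pin standing in it has its head's middle about 92 mm above the bench.
- cup: White cup, 72 mm across, 85 mm tall, loose; bystander. Origin at the centre of its underside.
- glue: White glue bottle with an orange cap, 44 mm across, 110 mm tall, loose; bystander. Origin at the centre of its underside.
- jar: Pale see-through jar with a white lid, 60 mm across, 60 mm tall, loose; bystander. Origin at the centre of its underside.

How it is judged:
By the outcome, as a careful person would: the job done as asked, in the order asked, and still so for the second after the job is handed in, with the robot touching nothing.
It also fails if it takes over 72 s, if anything falls off the work surface, if the arm or the gripper's body presses on something with over 40 N, if the wrist force passes 120 N, or if a joint passes its speed limit or range.

## Working session

There is one attempt and no reset: what is moved stays moved. The work goes in short steps, Python scripts to look and compute and a shell command to move; the robot and the scene stay as the last step left them, time stands still between calls to the robot, and variables do not carry over. Pictures are saved under pics/ and viewed, at most 10 in all, crops included, and the job is handed in when it is done.

```bash
mkdir -p pics; ls
cat > h.py <<'E'
import numpy as np, cv2
from scipy.spatial.transform import Rotation as R
from rig import readout, cams, order, ctrl
def rot(q): return R.from_quat([q[1],q[2],q[3],q[0]]).as_matrix()
def ray(c,uv):
    a=np.asarray(c["attitude"],float); A=rot(a) if a.size==4 else a
    d=A@np.array([(uv[0]-c["cx"])/c["fx"],(uv[1]-c["cy"])/c["fy"],1.]); return np.array(c["position"],float),d
def tri(obs):
    M=np.zeros((3,3));b=np.zeros(3)
    for p,d in obs:
        d=d/np.linalg.norm(d);P=np.eye(3)-np.outer(d,d);M+=P;b+=P@p
    x=np.linalg.solve(M,b); return x,[np.linalg.norm((np.eye(3)-np.outer(d,d)/(d@d))@(x-p)) for p,d in obs]
def atz(o,z): p,d=o; return p+d*(z-p[2])/d[2]
def tool(v):
    s=readout.sense(); return rot(s["ee_rot"]).T@np.asarray(v,float)
def cloud(c,dep,mask):
    v,u=np.nonzero(mask&(dep>0)); z=dep[v,u]
    a=np.asarray(c["attitude"],float); A=rot(a) if a.size==4 else a
    return (A@np.stack([(u-c["cx"])/c["fx"]*z,(v-c["cy"])/c["fy"]*z,z])).T+np.array(c["position"],float)
E
python3 - <<'E'
from h import *
s=readout.sense();print(s)
np.set_printoptions(precision=1,suppress=True)
ims=[]
for n in ["scene","side","wrist"]:
    c=cams.calibration(n);im,dep=cams.capture(n);ims.append(im)
    print(n,c["attitude"],np.array(c["position"]))
    for t in ["pin","block","block_hole0","axis","foot","cup","glue","jar"]:
        r=cams.spot_point(t,n)[:1]; q=cams.trace(t,n)[:1] if t not in("block_hole0","axis") else []
        m=np.asarray(q[0]["pixels"]) if q else None
        P=cloud(c,dep,m) if q else None
        print(t,[(x["p"],np.round(x["uv"],1)) for x in r],[(x["p"],x["bbox"]) for x in q], (np.percentile(P,[5,50,95],axis=0).round(0).tolist() if q and len(P) else None))
g=np.vstack([np.hstack(ims[:2]),np.hstack([ims[2],ims[2]*0])])
cv2.imwrite("pics/a.png",cv2.resize(g[:,:,::-1],(800,600),interpolation=cv2.INTER_AREA))
E
```

```text
pics
{'time_s': 0.0, 'joints': array([ 8.78635960e-01,  3.13425132e-01,  1.49842590e+00,  3.07940377e-06,
        1.33098985e+00, -2.23384254e-01]), 'dq': array([ 0.00014814,  0.00131713,  0.00155257,  0.00152888,  0.00061888,
       -0.00057111]), 'tau': array([ 2.32105785e-04, -4.12267721e+01, -2.59740955e+01, -2.01708781e-04,
        4.16757830e-03,  4.02941134e-05]), 'eef_pos': array([237.08891988, 468.2342457 , 303.35194967]), 'ee_rot': array([-2.77169930e-04,  2.32248129e-01,  9.72656371e-01, -5.59195387e-04]), 'force': array([0.06161037, 0.2701699 , 0.32969686]), 'wrist_torque': array([0.03046422, 0.02286553, 0.06023356]), 'grip_force': 0.0, 'grip_width': 0.9996951889541045}
scene [-0.3  0.5  0.7 -0.4] [1396.1  313.5  612.8]
pin [] [] None
block [(0.93, array([171.7, 187. ]))] [(0.84, [154.6, 166.4, 188.3, 195.7])] [[523.0, -356.0, -0.0], [586.0, -298.0, 40.0], [618.0, -259.0, 46.0]]
block_hole0 [(0.82, array([176.9, 175.9]))] [] None
axis [(0.21, array([260.9, 207.2]))] [] None
foot [(0.67, array([260.4, 208.4]))] [(0.56, [232.3, 206.4, 289.1, 228.9])] [[589.0, -70.0, 3.0], [
[... 823 characters left out ...]
] None
axis [(0.58, array([280.7, 159.3]))] [] None
foot [(0.91, array([237. , 223.9]))] [(0.69, [188.4, 204.9, 287.4, 265.4])] [[465.0, -124.0, 4.0], [509.0, -87.0, 21.0], [655.0, -8.0, 24.0]]
cup [(0.56, array([173. , 157.7]))] [(0.73, [155.4, 123.8, 188.6, 163.5])] [[513.0, 262.0, 3.0], [540.0, 275.0, 58.0], [572.0, 328.0, 84.0]]
glue [(0.84, array([281.9, 159.7]))] [] None
jar [(0.67, array([338.6, 216.8]))] [(0.78, [326.5, 188.6, 357.0, 224.4])] [[748.0, -166.0, 4.0], [764.0, -148.0, 45.0], [797.0, -119.0, 61.0]]
wrist [0.1 0.8 0.5 0.1] [163.9 504.8 375.1]
pin [] [] None
block [] [] None
block_hole0 [] [] None
axis [] [] None
foot [] [] None
cup [] [] None
glue [] [] None
jar [] [] None
```

View pics/a.png

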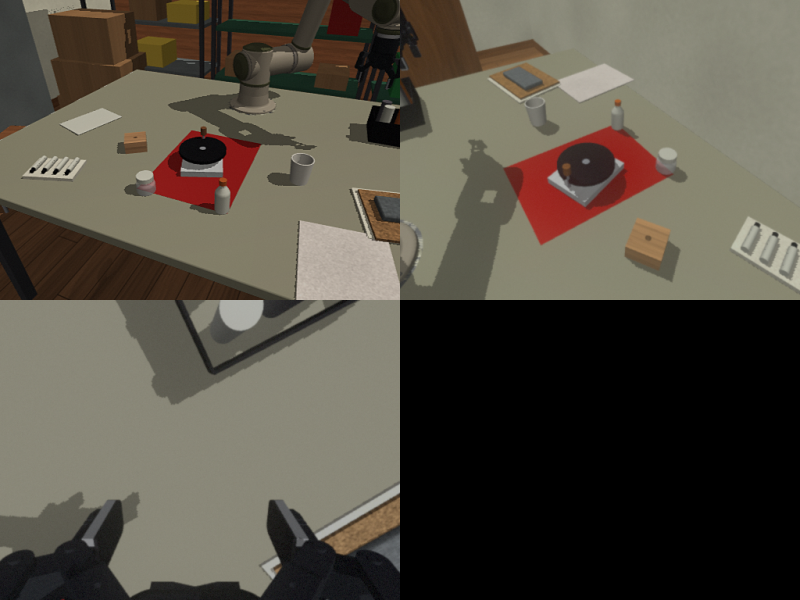

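The picture shows the turntable with the pin's wooden head at the wheel's near rim (side camera, 512-wide: about (212,222)). The block's hole is at (318,304). The cup, glue and jar are clear of both.

Run:
```python
from h import *
np.set_printoptions(precision=2,suppress=True)
s=readout.sense();print(s["time_s"])
c=cams.calibration("wrist");A=rot(c["attitude"]);T=rot(s["ee_rot"]);print("cam fwd",A[:,2],"right",A[:,0],c["fx"],c["cx"]); print("tool",T)
sc,sd=cams.calibration("scene"),cams.calibration("side")
print("hole",tri([ray(sc,(176.9,175.9)),ray(sd,(318.4,303.9))]))
print("foot",tri([ray(sc,(260.4,208.4)),ray(sd,(237,223.9))]))
# camera axis hit at z=60 if TCP at P: 
off=np.array(c["position"])-s["eef_pos"]
for h in (300,250):
    o=off+[0,0,h]; print("view offset",o+A[:,2]*(70-o[2])/A[2,2])
    # TCP to view between pin & axis (525,-50)
    P=np.array([525,-50,0])-(o+A[:,2]*(70-o[2])/A[2,2]);P[2]=h
    print("TCP",P,"tool delta",T.T@(P-s["eef_pos"]))
```

```text
2.25
cam fwd [ 0.29 -0.14 -0.95] right [ 0.45  0.89 -0.  ] 323.8091570167412 249.2358451972586
tool [[-0.89  0.45  0.  ]
 [ 0.45  0.89  0.  ]
 [ 0.    0.   -1.  ]]
hole (array([ 565.56, -303.05,   41.83]), [np.float64(6.764626387556764), np.float64(6.764626387556642)])
foot (array([561.16, -29.99,  -4.3 ]), [np.float64(1.6706270309801206), np.float64(1.6706270309800515)])
view offset [17.43 -9.5  70.  ]
TCP [507.57 -40.5  300.  ] tool delta [-471.08 -331.84    3.9 ]
view offset [ 2.37 -1.87 70.  ]
TCP [522.63 -48.13 250.  ] tool delta [-487.97 -331.84   53.89]
```

The manual's scale: shifts go in units of 20 mm and turns go in units of 0.2 rad. Converting my numbers, -70 mm is -3.5, -50 mm is -2.5.

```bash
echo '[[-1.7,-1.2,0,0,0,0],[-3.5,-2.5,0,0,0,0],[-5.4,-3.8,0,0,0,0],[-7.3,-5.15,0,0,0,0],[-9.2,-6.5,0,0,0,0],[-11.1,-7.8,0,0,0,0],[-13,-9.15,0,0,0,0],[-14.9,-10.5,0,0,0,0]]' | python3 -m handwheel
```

```text
refused: ROWS must be rows with the three-number parts in brackets of their own. Nothing was moved.
```

Wrong form. The message asks for rows with the three-number parts in brackets of their own, so I'll send the same numbers that way.

```bash
echo '[[[-1.7,-1.2,0],[0,0,0]],[[-3.5,-2.5,0],[0,0,0]],[[-5.4,-3.8,0],[0,0,0]],[[-7.3,-5.15,0],[0,0,0]],[[-9.2,-6.5,0],[0,0,0]],[[-11.1,-7.8,0],[0,0,0]],[[-13,-9.15,0],[0,0,0]],[[-14.9,-10.5,0],[0,0,0]]]' | python3 -m handwheel
echo '[[[-1.8,-1.3,0],[0,0,0]],[[-3.7,-2.65,0],[0,0,0]],[[-5.5,-3.9,0],[0,0,0]],[[-7,-5,0],[0,0,0]],[[-8.1,-5.75,0],[0,0,0]],[[-8.65,-6.1,0],[0,0,0]],[[-8.65,-6.1,0],[0,0,0]]]' | python3 -m handwheel
python3 - <<'E'
from h import *
np.set_printoptions(precision=1,suppress=True)
s=readout.sense();print(s["time_s"],s["eef_pos"],s["force"])
c=cams.calibration("wrist");im,dep=cams.capture("wrist")
for t in ["pin","axis","foot"]:
    r=cams.spot_point(t,"wrist")[:2]; print(t,[(x["p"],np.round(x["uv"],1),atz(ray(c,x["uv"]),{"pin":4,"axis":22,"foot":0}[t])) for x in r])
q=cams.trace("pin","wrist")
if q:
    m=np.asarray(q[0]["pixels"]);P=cloud(c,dep,m);print(q[0]["p"],q[0]["bbox"],np.percentile(P,[2,50,98],axis=0))
    T=P[P[:,2]>94]; print("top",len(T),T.mean(0),T.min(0),T.max(0))
allp=cloud(c,dep,dep>0); W=allp[(allp[:,2]>48)&(allp[:,2]<68)]; print("wheel",len(W),np.median(W,0),(np.percentile(W,0.5,axis=0)+np.percentile(W,99.5,axis=0))/2)
np.savez("w1.npz",im=im,dep=dep,pos=c["position"],att=c["attitude"])
cv2.imwrite("pics/b.png",im[:,:,::-1])
E
```

```text
time_s: 3.05
eef_pos: [408.7, 144.6, 304.1]
ee_rot: [0.0, 0.232, 0.973, 0.0]
force: [0.3, 0.8, -0.8]
grip_width: 1.001
grip_force: 0.0
time_s: 3.75
eef_pos: [507.7, -41.3, 303.6]
ee_rot: [-0.0, 0.233, 0.972, 0.0]
force: [0.9, -0.7, -0.9]
grip_width: 0.997
grip_force: 0.0
3.75 [507.7 -41.3 303.6] [ 0.9 -0.7 -0.9]
pin [(0.84, array([226.2, 153. ]), array([490.5, -63.3,   4. ]))]
axis []
foot [(0.65, array([272.6, 352.4]), array([ 782.9, -143.1,    0. ]))]
0.55 [209.6, 158.1, 238.3, 187.5] [[482.6 -69.7  75.8]
 [490.9 -58.9 100.7]
 [501.7 -50.2 102.3]]
top 467 [492.2 -60.  100.6] [482.5 -71.1  94. ] [502.8 -50.1 102.8]
wheel 18119 [560.5 -27.9  59. ] [620.9   2.8  57.8]
```

View pics/b.png

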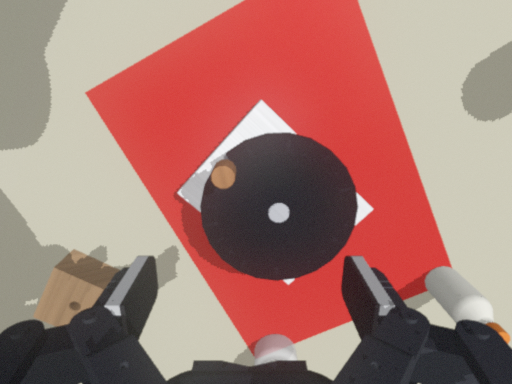

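The picture shows the pin's head at (223,174), the wheel's cap at (279,212) and the block's hole at (75,306). The foot report at (273,352) is actually the jar's lid, so I'm discarding it. Next I'll refine the positions from this picture.

Run:
```python
from h import *
np.set_printoptions(precision=1,suppress=True)
f=np.load("w1.npz");im,dep=f["im"],f["dep"];c=cams.calibration("wrist");c["position"]=f["pos"];c["attitude"]=f["att"]
sd=cams.calibration("side")
hsv=cv2.cvtColor(im,cv2.COLOR_RGB2HSV)
# pin head top
m=np.zeros(dep.shape,bool);m[150:195,205:245]=True
P=cloud(c,dep,m);T=P[P[:,2]>96]
(a,r)=cv2.minEnclosingCircle(T[:,:2].astype(np.float32))[:2];print("pin top",len(T),np.median(T,0),"circle",np.array(a),r)
# cap
m=np.zeros(dep.shape,np.uint8);m[198:226,264:294]=(im[198:226,264:294].min(2)>110)
M=cv2.moments(m,True);uv=(M["m10"]/M["m00"],M["m01"]/M["m00"]);P=cloud(c,dep,m>0);print("cap",uv,M["m00"],P.mean(0))
# wheel
K=cloud(c,dep,np.ones(dep.shape,bool));W=K[(K[:,2]>52)&(K[:,2]<66)&(np.hypot(K[:,0]-562,K[:,1]+28)<95)]
a,r=cv2.minEnclosingCircle(W[:,:2].astype(np.float32));print("wheel",a,r,np.median(W,0))
# hole
H=cloud(c,dep,(np.indices(dep.shape)[0]>255)&(np.indices(dep.shape)[1]<130));B=H[(H[:,2]>40)&(H[:,2]<52)];print("block top seen",np.percentile(B,[1,50,99],axis=0))
o=ray(c,(74.5,306));print("hole at45",atz(o,45),tri([o,ray(sd,(318.4,303.9))]))
print(tri([ray(c,(223,174)),ray(sd,(211.5,213))]))
```

```text
pin top 466 [492.4 -60.1 100.9] circle [493.1 -60.6] 10.916726112365723
cap (278.46264367816093, 212.3994252873563) 348.0 [562.6 -35.5  59.3]
wheel (562.6697387695312, -35.10602569580078) 82.9622802734375 [558.7 -30.   59. ]
block top seen [[ 515.3 -358.2   40.4]
 [ 552.3 -309.2   46.2]
 [ 580.4 -267.3   47.8]]
hole at45 [ 567.3 -311.1   45. ] (array([ 567.3, -310.3,   46. ]), [np.float64(0.33529913690229995), np.float64(0.33529913690235386)])
(array([491.2, -59.8,  98. ]), [np.float64(0.38195472996579277), np.float64(0.3819547299657489)])
```

```bash
echo '[[[0.05,-0.3,1.5],[0,0,0]],[[0.15,-0.75,3.5],[0,0,0]],[[0.215,-1.215,5.5],[0,0,0]],[[0.215,-1.215,7],[0,0,0]],[[0.215,-1.215,7.75],[0,0,0]],[[0.215,-1.215,8.05],[0,0,0]],[[0.215,-1.215,8.05],[0,0,0]]]' | python3 -m handwheel 0.5
echo '[[[0,0,0],[0,0,0]],[[0,0,0],[0,0,0]],[[0,0,0],[0,0,0]],[[0,0,0],[0,0,0]],[[0,0,0],[0,0,0]],[[0,0,0],[0,0,0]]]' | python3 -m handwheel 0.0 35
```

```text
time_s: 4.7
eef_pos: [492.5, -59.9, 142.9]
ee_rot: [-0.0, 0.232, 0.973, 0.0]
force: [-0.4, 0.1, 0.9]
grip_width: 0.497
grip_force: 0.0
time_s: 5.3
eef_pos: [493.1, -60.5, 144.0]
ee_rot: [0.001, 0.232, 0.973, -0.0]
force: [-0.4, -0.0, 7.0]
grip_width: 0.247
grip_force: 34.5
```

Run:
```python
from h import *
np.set_printoptions(precision=2,suppress=True)
s=readout.sense();print(s["time_s"],s["eef_pos"],s["force"],s["grip_width"]*85,s["grip_force"])
im,_=cams.capture("side");cv2.imwrite("pics/c.png",cv2.resize(im[140:290,140:340,::-1],(800,600)))
```

```text
5.3 [493.14 -60.47 144.01] [-0.4  -0.02  7.03] 20.989016525519677 34.47542488574982
```

View pics/c.png

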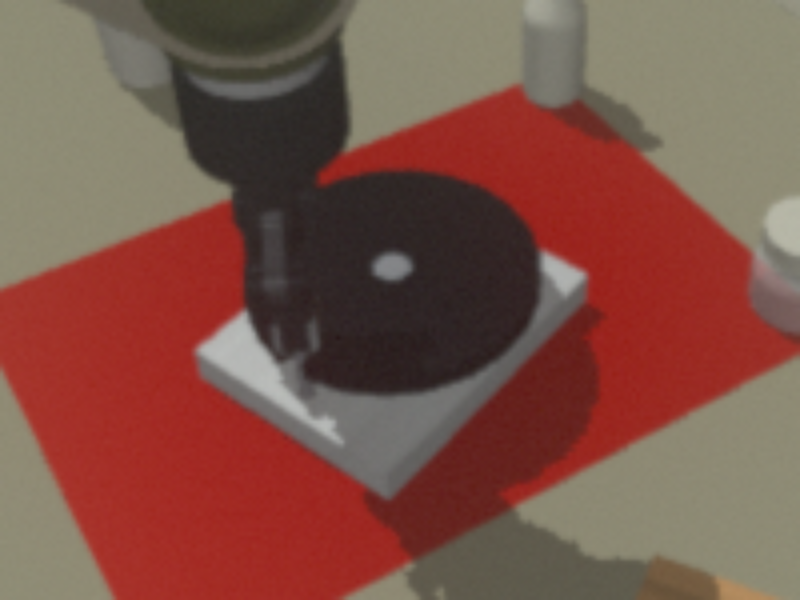

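```bash
echo '[[[0,0,-0.2],[0,0,0]],[[0,0,-0.7],[0,0,0]],[[0,0,-1.5],[0,0,0]],[[0,0,-2.5],[0,0,0]],[[0,0,-3.5],[0,0,0]],[[0,0,-4.5],[0,0,0]],[[0,0,-4.75],[0,0,0]],[[0,0,-4.75],[0,0,0]]]' | python3 -m handwheel 0.0 50
echo '[[[-0.6,-0.65,0],[0,0,0]],[[-2,-2.1,0],[0,0,0]],[[-3.5,-3.7,0],[0,0,0]],[[-5,-5.25,0],[0,0,0]],[[-6.4,-6.75,0],[0,0,0]],[[-7.1,-7.5,0],[0,0,0]],[[-7.35,-7.75,0],[0,0,0]],[[-7.35,-7.75,0],[0,0,0]]]' | python3 -m handwheel
python3 - <<'E'
from h import *
np.set_printoptions(precision=1,suppress=True)
s=readout.sense();print(s["time_s"],s["eef_pos"],s["force"],s["grip_width"])
c=cams.calibration("wrist");im,dep=cams.capture("wrist");np.savez("w2.npz",im=im,dep=dep,pos=c["position"],att=c["attitude"])
for x in cams.spot_point("block_hole0","wrist")[:2]: print("wrist",x["p"],np.round(x["uv"],1),atz(ray(c,x["uv"]),45))
cs=cams.calibration("side");im2,d2=cams.capture("side")
for n,cc in (("side",cs),("wrist",c)):
  for t in ("pin","block_hole0"):
    for x in cams.spot_point(t,n)[:1]: print(n,t,x["p"],np.round(x["uv"],1))
g=np.hstack([im,im2[180:372,180:436].repeat(2,0).repeat(2,1)]);cv2.imwrite("pics/d.png",cv2.resize(g[:,:,::-1],(800,300)))
E
```

```text
time_s: 6.15
eef_pos: [492.6, -60.4, 238.5]
ee_rot: [0.001, 0.232, 0.973, -0.0]
force: [-1.0, -0.4, -1.0]
grip_width: 0.237
grip_force: 48.9
time_s: 6.95
eef_pos: [553.4, -265.8, 236.7]
ee_rot: [-0.001, 0.233, 0.973, 0.0]
force: [0.4, 0.7, -0.9]
grip_width: 0.248
grip_force: 48.9
6.95 [ 553.4 -265.8  236.7] [ 0.4  0.7 -0.9] 0.24785523852363753
wrist 0.88 [208.8 222.3] [ 567.5 -313.6   45. ]
side pin 0.56 [294.9 273.7]
side block_hole0 0.91 [316.9 304. ]
wrist pin 0.61 [243.4 207.4]
wrist block_hole0 0.88 [208.8 222.3]
```

View pics/d.png

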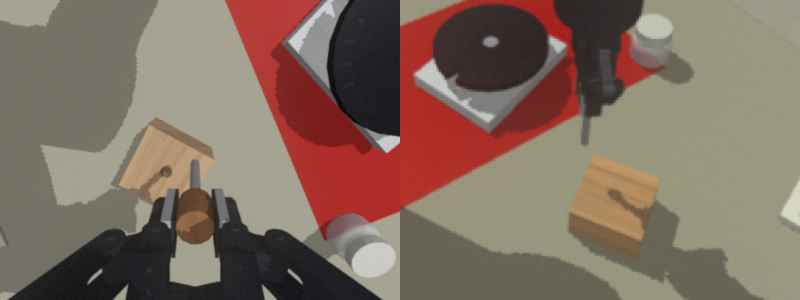

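The picture shows the pin hanging upright in the fingers. In full-size wrist pixels its tip is at about (250,205) and the hole at about (212,219), with the pin's shadow touching the hole. I'll enlarge both views to refine the alignment.

Run:
```python
from h import *
np.set_printoptions(precision=1,suppress=True)
f=np.load("w2.npz");im,dep=f["im"],f["dep"];c=cams.calibration("wrist");c["position"]=f["pos"];c["attitude"]=f["att"]
# top-down map of plane z=45, 0.25 mm/px, x up..., centre (567,-311)
A=rot(c["attitude"])
def proj(P): q=A.T@(np.array(P,float)-c["position"]); return [c["fx"]*q[0]/q[2]+c["cx"],c["fy"]*q[1]/q[2]+c["cy"]]
xs=np.array([[517,-361],[617,-361],[617,-261],[517,-261]]);src=np.float32([proj([*x,45]) for x in xs])
dst=np.float32([[(x[0]-517)*4,(x[1]+361)*4] for x in xs])
t=cv2.warpPerspective(im,cv2.getPerspectiveTransform(src,dst),(400,400))
crop=cv2.resize(im[180:240,180:270],(600,400),interpolation=cv2.INTER_CUBIC)
print("pin tip guess px",proj([*(readout.sense()["eef_pos"][:2]),99]))
cv2.imwrite("pics/e.png",cv2.resize(np.hstack([t,np.zeros((400,0,3),np.uint8),cv2.resize(crop,(400,267)).__class__(shape=(0,),dtype=np.uint8) if 0 else cv2.copyMakeBorder(cv2.resize(crop,(400,267)),0,133,0,0,cv2.BORDER_CONSTANT)])[:,:,::-1],(800,400)))
```

```text
pin tip guess px [np.float64(252.01088651818202), np.float64(208.14176874855565)]
```

View pics/e.png

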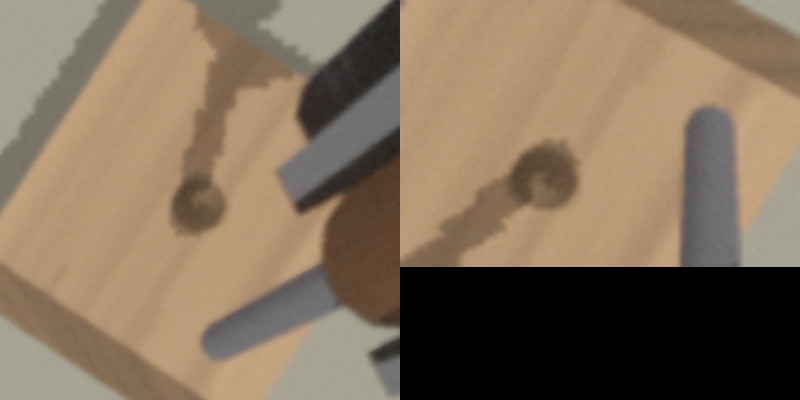

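```bash
echo '[[[-0.5,-0.5,0],[0,0,0]],[[-1.2,-1.2,0.4],[0,0,0]],[[-1.585,-1.62,1],[0,0,0]],[[-1.585,-1.62,1.8],[0,0,0]],[[-1.585,-1.62,2.1],[0,0,0]],[[-1.585,-1.62,2.1],[0,0,0]],[[-1.585,-1.62,2.1],[0,0,0]]]' | python3 -m handwheel
python3 - <<'E'
from h import *
np.set_printoptions(precision=1,suppress=True)
s=readout.sense();print(s["time_s"],s["eef_pos"],s["force"],s["grip_width"])
c=cams.calibration("wrist");im,dep=cams.capture("wrist");A=rot(c["attitude"])
cs=cams.calibration("side");im2,d2=cams.capture("side");B=rot(cs["attitude"])
def proj(c,P): q=rot(c["attitude"]).T@(np.array(P,float)-c["position"]); return np.array([c["fx"]*q[0]/q[2]+c["cx"],c["fy"]*q[1]/q[2]+c["cy"]])
np.savez("w3.npz",im=im,im2=im2)
tp=[*s["eef_pos"][:2],57]; hp=[566.5,-309.9,45]
print("wrist tip/hole exp",proj(c,tp),proj(c,hp),"side",proj(cs,tp),proj(cs,hp))
u,v=proj(c,hp).round().astype(int);a=im[v-30:v+30,u-30:u+30];u2,v2=proj(cs,hp).round().astype(int);b=im2[v2-40:v2+20,u2-30:u2+30];print(u-30,v-30,u2-30,v2-40)
g=np.hstack([cv2.resize(a,(400,400),interpolation=cv2.INTER_CUBIC),cv2.resize(b,(400,400),interpolation=cv2.INTER_CUBIC)]);cv2.imwrite("pics/f.png",g[:,:,::-1])
E
```

```text
time_s: 8.0
eef_pos: [567.5, -308.1, 196.5]
ee_rot: [0.0, 0.232, 0.973, -0.0]
force: [-0.0, -0.6, -0.4]
grip_width: 0.244
grip_force: 48.9
8.0 [ 567.5 -308.1  196.5] [-0.  -0.6 -0.4] 0.24356157433662004
wrist tip/hole exp [250.1 207.2] [247.2 201.2] side [318.1 299.6] [317.7 304.4]
217 171 288 264
```

View pics/f.png

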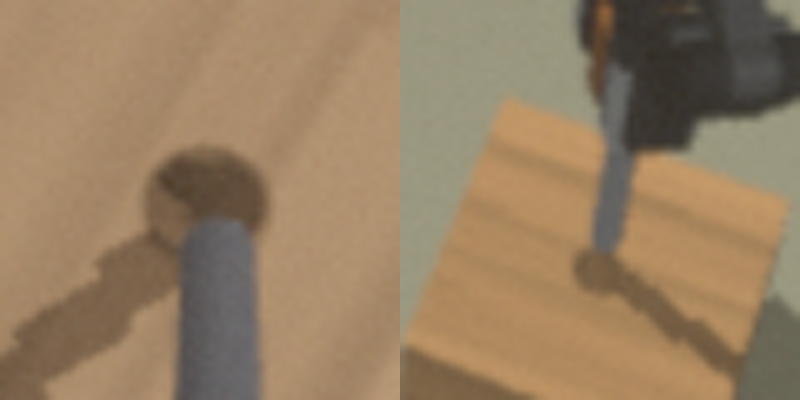

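The views agree: the tip needs about +1.3 mm in tool x and −1.2 mm in tool y. In the wrist crop the hole is at (207,200) and the tip at (218,230). In the side crop the hole is at (598,270) and the tip at (606,248). Inserting now.

Scaled: 20 mm is 1, 10 mm is 0.5.

```bash
echo '[[[0.065,-0.06,0.05],[0,0,0]],[[0.065,-0.06,0.25],[0,0,0]],[[0.065,-0.06,0.5],[0,0,0]],[[0.065,-0.06,0.75],[0,0,0]],[[0.065,-0.06,0.9],[0,0,0]],[[0.065,-0.06,1],[0,0,0]]]' | python3 -m handwheel
```

```text
time_s: 8.7
eef_pos: [565.6, -308.7, 175.4]
ee_rot: [-0.0, 0.232, 0.973, 0.0]
force: [-0.7, 0.1, -0.6]
grip_width: 0.241
grip_force: 48.9
```

Scaled: 23 mm is 1.15, 20 mm is 1.

```bash
echo '[[[0,0,0.25],[0,0,0]],[[0,0,0.5],[0,0,0]],[[0,0,0.75],[0,0,0]],[[0,0,1],[0,0,0]],[[0,0,1.15],[0,0,0]],[[0,0,1.15],[0,0,0]]]' | python3 -m handwheel
```

```text
time_s: 9.3
eef_pos: [565.5, -308.7, 152.3]
ee_rot: [-0.0, 0.232, 0.973, 0.0]
force: [-0.2, 0.4, -0.5]
grip_width: 0.241
grip_force: 48.9
```

```bash
echo '[[[0,0,0.075],[0,0,0]],[[0,0,0.15],[0,0,0]],[[0,0,0.15],[0,0,0]]]' | python3 -m handwheel
echo '[[[0,0,0],[0,0,0]],[[0,0,0],[0,0,0]],[[0,0,0],[0,0,0]],[[0,0,0],[0,0,0]]]' | python3 -m handwheel 0.55
echo '[[[0,0,-0.3],[0,0,0]],[[0,0,-1],[0,0,0]],[[0,0,-2.25],[0,0,0]],[[0,0,-3.75],[0,0,0]],[[0,0,-4],[0,0,0]],[[0,0,-4],[0,0,0]]]' | python3 -m handwheel
python3 - <<'E'
from h import *
np.set_printoptions(precision=1,suppress=True)
s=readout.sense();print(s["time_s"],s["eef_pos"],s["force"])
c=cams.calibration("wrist");im,dep=cams.capture("wrist")
q=cams.trace("pin","wrist")
for x in q[:1]:
    P=cloud(c,dep,np.asarray(x["pixels"]));T=P[P[:,2]>96];print(x["p"],np.percentile(P,[2,50,98],axis=0),len(T),T.mean(0))
im2,_=cams.capture("side");g=np.hstack([im,cv2.resize(im2[180:372,180:436],(512,384))]);cv2.imwrite("pics/g.png",cv2.resize(g[:,:,::-1],(800,300)))
E
```

```text
time_s: 9.6
eef_pos: [565.8, -308.8, 150.2]
ee_rot: [0.0, 0.232, 0.973, -0.0]
force: [0.6, 0.2, 0.8]
grip_width: 0.244
grip_force: 49.1
time_s: 10.0
eef_pos: [565.6, -308.8, 149.9]
ee_rot: [-0.0, 0.232, 0.973, 0.0]
force: [-0.1, -0.4, 0.2]
grip_width: 0.549
grip_force: 0.0
time_s: 10.6
eef_pos: [565.9, -308.9, 231.6]
ee_rot: [0.001, 0.232, 0.973, -0.001]
force: [0.3, -0.1, -0.4]
grip_width: 0.546
grip_force: 0.0
10.6 [ 565.9 -308.9  231.6] [ 0.3 -0.1 -0.4]
0.92 [[ 554.9 -317.7   50.8]
 [ 562.1 -307.4  106.7]
 [ 573.6 -298.8  108.3]] 864 [ 563.5 -308.3  106.1]
```

View pics/g.png

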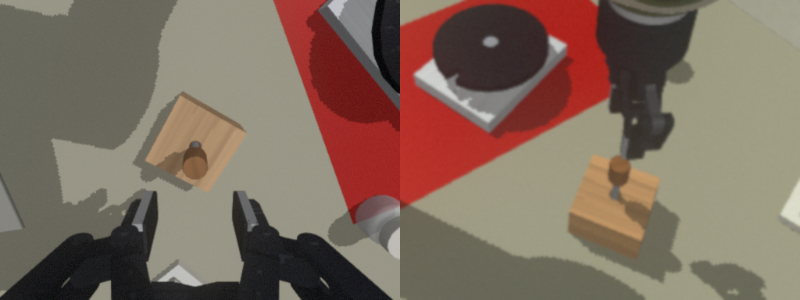

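The picture shows the pin standing upright in the block, with its head at (195,160) in the wrist half and its top at 106 mm, as expected. The fingers are clear. Next I shut them and move over the wheel.

```bash
echo '[[[0.6,0.8,0],[0,0,0]],[[1.8,2.5,0],[0,0,0]],[[3.15,4.35,0],[0,0,0]],[[4.5,6.2,0],[0,0,0]],[[5.85,8.05,0],[0,0,0]],[[7.2,9.9,0],[0,0,0]],[[8.3,11.45,0],[0,0,0]],[[8.815,12.135,0],[0,0,0]]]' | python3 -m handwheel 0.0 30
echo '[[[0,0,1],[0,0,0]],[[0,0,2.25],[0,0,0]],[[0,0,3.25],[0,0,0]],[[0,0,3.7],[0,0,0]],[[0,0,4],[0,0,0]],[[0,0,4],[0,0,0]],[[0,0,4],[0,0,0]]]' | python3 -m handwheel
python3 -c "
from h import *
print(ctrl.tip_extent,readout.sense()['eef_pos'],readout.sense()['grip_width'],readout.sense()['force'])"
```

```text
time_s: 11.55
eef_pos: [517.0, -9.7, 229.1]
ee_rot: [-0.001, 0.231, 0.973, 0.0]
force: [0.2, 0.4, -0.4]
grip_width: 0.002
grip_force: 0.0
time_s: 12.25
eef_pos: [518.3, -12.7, 150.5]
ee_rot: [0.001, 0.232, 0.973, 0.0]
force: [-0.6, 0.6, 0.2]
grip_width: -0.002
grip_force: 0.0
72.6 [518.31624106 -12.70126874 150.51519778] -0.0016507312462248835 [-0.58051572  0.57359842  0.24976349]
```

Scaled: 14.5 mm is 0.725, 12 mm is 0.6.

```bash
echo '[[[0,0,0.3],[0,0,0]],[[0,0,0.6],[0,0,0]],[[0,0,0.725],[0,0,0]],[[0,0,0.725],[0,0,0]]]' | python3 -m handwheel | grep -E 'eef|force: \['
for i in 1; do echo '[[[0,0,0.05],[0,0,0]],[[0,0,0.05],[0,0,0]]]' | python3 -m handwheel | grep -E 'eef|force: \['; done
echo '[[[0,0,0.05],[0,0,0]],[[0,0,0.05],[0,0,0]]]' | python3 -m handwheel | grep -E 'eef|force: \['
echo '[[[0,0,0.05],[0,0,0]],[[0,0,0.05],[0,0,0]]]' | python3 -m handwheel | grep -E 'eef|force: \['
```

```text
eef_pos: [517.8, -12.6, 135.0]
force: [-0.2, 0.2, -0.5]
eef_pos: [518.0, -12.6, 134.4]
force: [-0.2, -0.6, 0.1]
eef_pos: [518.0, -12.6, 133.4]
force: [-0.2, -0.2, 0.8]
eef_pos: [518.0, -12.6, 132.3]
force: [0.1, -0.2, 0.2]
```

Scaled: 1 mm is 0.05.

```bash
echo '[[[0,0,0.05],[0,0,0]],[[0,0,0.05],[0,0,0]]]' | python3 -m handwheel | grep -E 'eef|force: \['
echo '[[[0,0,0.05],[0,0,0]],[[0,0,0.05],[0,0,0]]]' | python3 -m handwheel | grep -E 'eef|force: \['
```

```text
eef_pos: [517.9, -12.6, 131.3]
force: [-0.1, 0.4, -0.9]
eef_pos: [518.0, -12.6, 130.3]
force: [0.6, 0.6, 0.3]
```

```bash
echo '[[[0,0,0.05],[0,0,0]],[[0,0,0.05],[0,0,0]]]' | python3 -m handwheel | grep -E 'eef|force: \['
echo '[[[0,0,0.035],[0,0,0]],[[0,0,0.035],[0,0,0]]]' | python3 -m handwheel | grep -E 'eef|force: \['
```

```text
eef_pos: [518.0, -12.6, 129.5]
force: [-0.9, 0.4, 3.3]
eef_pos: [518.0, -12.6, 128.8]
force: [-1.9, 0.4, 3.5]
```

```bash
echo '[[[0,0,0.03],[0,0,0]],[[0,0,0.03],[0,0,0]]]' | python3 -m handwheel | grep -E 'eef|force: \['; python3 -c "
import numpy as np
for k in range(0,9): 
  a=np.radians(20*k); print(20*k,np.round([50*np.cos(a)-50,50*np.sin(a)],1))
for b in (160,320):
  for k in range(1,9):
    a=np.radians(b+20*k);b0=np.radians(b); print(b+20*k,np.round([50*np.cos(a)-50*np.cos(b0),50*np.sin(a)-50*np.sin(b0)],1))"
```

```text
eef_pos: [518.0, -12.6, 128.2]
force: [-1.8, 0.8, 5.5]
0 [0. 0.]
20 [-3.  17.1]
40 [-11.7  32.1]
60 [-25.   43.3]
80 [-41.3  49.2]
100 [-58.7  49.2]
120 [-75.   43.3]
140 [-88.3  32.1]
160 [-97.   17.1]
180 [ -3.  -17.1]
200 [ -0.  -34.2]
220 [  8.7 -49.2]
240 [ 22.  -60.4]
260 [ 38.3 -66.3]
280 [ 55.7 -66.3]
300 [ 72.  -60.4]
320 [ 85.3 -49.2]
340 [ 8.7 15. ]
360 [11.7 32.1]
380 [ 8.7 49.2]
400 [ 0.  64.3]
420 [-13.3  75.4]
440 [-29.6  81.4]
460 [-47.   81.4]
480 [-63.3  75.4]
```

Scaled: -75 mm is -3.75, 49.2 mm is 2.46.

```bash
echo '[[[-0.01,0.22,0],[0,0,0]],[[-0.04,0.435,0],[0,0,0]],[[-0.15,0.855,0],[0,0,0]],[[-0.585,1.605,0],[0,0,0]],[[-1.25,2.165,0],[0,0,0]],[[-2.065,2.46,0],[0,0,0]],[[-2.935,2.46,0],[0,0,0]],[[-3.75,2.165,0],[0,0,0]]]' | python3 -m handwheel | grep -E 'eef|force: \['
```

```text
eef_pos: [605.3, -7.4, 128.3]
force: [-1.1, 0.7, 4.6]
```

```bash
echo '[[[-0.665,-0.56,0],[0,0,0]],[[-1.1,-1.31,0],[0,0,0]],[[-1.25,-2.165,0],[0,0,0]],[[-1.1,-3.02,0],[0,0,0]],[[-0.665,-3.77,0],[0,0,0]],[[0,-4.33,0],[0,0,0]],[[0.815,-4.625,0],[0,0,0]],[[1.685,-4.625,0],[0,0,0]]]' | python3 -m handwheel | grep -E 'eef|force: \['
echo '[[[0.815,0.295,0],[0,0,0]],[[1.48,0.855,0],[0,0,0]],[[1.915,1.605,0],[0,0,0]],[[2.065,2.46,0],[0,0,0]],[[1.915,3.315,0],[0,0,0]],[[1.48,4.065,0],[0,0,0]],[[0.815,4.625,0],[0,0,0]],[[0,4.92,0],[0,0,0]]]' | python3 -m handwheel | grep -E 'eef|force: \['
```

```text
eef_pos: [532.1, -76.2, 128.5]
force: [3.3, 0.3, 4.1]
eef_pos: [577.2, 14.0, 128.1]
force: [-3.1, -0.4, 5.9]
```

Scaled: -25.8 mm is -1.29, -17.4 mm is -0.87.

```bash
echo '[[[-0.45,0.04,0],[0,0,0]],[[-0.87,0,0],[0,0,0]],[[-1.125,-0.06,0],[0,0,0]],[[-1.29,-0.11,0],[0,0,0]],[[-1.29,-0.11,0],[0,0,0]],[[-1.29,-0.11,0],[0,0,0]]]' | python3 -m handwheel | grep -E 'eef|force: \['
echo '[[[0,0,-0.2],[0,0,0]],[[0,0,-0.75],[0,0,0]],[[0,0,-2],[0,0,0]],[[0.6,-0.7,-4],[0,0,0]],[[1.5,-1.8,-5.75],[0,0,0]],[[2.5,-3,-7.5],[0,0,0]],[[3.15,-3.8,-8.5],[0,0,0]],[[3.185,-3.835,-8.6],[0,0,0]]]' | python3 -m handwheel
python3 - <<'E'
from h import *
np.set_printoptions(precision=1,suppress=True)
c=cams.calibration("wrist");im,dep=cams.capture("wrist");im2,_=cams.capture("side");print(readout.sense()["time_s"])
A=rot(c["attitude"])
def proj(P): q=A.T@(np.array(P,float)-c["position"]); return [c["fx"]*q[0]/q[2]+c["cx"],c["fy"]*q[1]/q[2]+c["cy"]]
xs=np.array([[462.6,-135.2],[662.6,-135.2],[662.6,64.8],[462.6,64.8]]);src=np.float32([proj([*x,58]) for x in xs])
dst=np.float32([[(x[0]-462.6)*2,(64.8-x[1])*2] for x in xs])
t=cv2.warpPerspective(im,cv2.getPerspectiveTransform(src,dst),(400,400))
t=cv2.convertScaleAbs(t,alpha=1.5,beta=20)
cv2.imwrite("pics/i.png",np.hstack([t,cv2.resize(im2[120:372,150:402],(400,400))])[:,:,::-1])
E
```

```text
eef_pos: [599.3, -0.6, 128.3]
force: [0.8, -0.6, 4.7]
time_s: 18.05
eef_pos: [506.6, -41.1, 303.4]
ee_rot: [0.002, 0.233, 0.973, -0.0]
force: [0.3, 0.3, 0.2]
grip_width: -0.001
grip_force: 0.0
18.15
```

View pics/i.png

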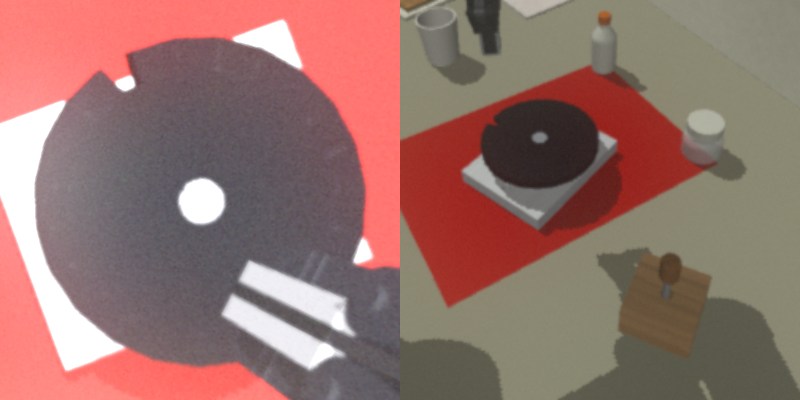

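The rectified picture shows the notch at (120,75), so the wheel has turned 78° clockwise, or 78° plus a full turn (438°). That is ambiguous, because the drag readings sat near the slip limit. I'll turn a known further arc at slightly more press and measure the take-along ratio.

```bash
echo '[[[0.05,0.5,1.5],[0,0,0]],[[0.1,1.1,3.5],[0,0,0]],[[0.17,1.485,5.75],[0,0,0]],[[0.17,1.485,7.25],[0,0,0]],[[0.17,1.485,8.1],[0,0,0]],[[0.17,1.485,8.3],[0,0,0]],[[0.17,1.485,8.4],[0,0,0]],[[0.17,1.485,8.4],[0,0,0]]]' | python3 -m handwheel | grep -E 'eef|force: \['
echo '[[[0,0,0.075],[0,0,0]],[[0,0,0.15],[0,0,0]],[[0,0,0.21],[0,0,0]],[[0,0,0.21],[0,0,0]],[[0,0,0.21],[0,0,0]]]' | python3 -m handwheel | grep -E 'eef|force: \['
```

```text
eef_pos: [518.3, -12.5, 132.4]
force: [0.1, -0.0, 0.6]
eef_pos: [518.3, -12.7, 128.4]
force: [0.2, 0.4, 4.6]
```

Scaled: 0.4 mm is 0.02, -75 mm is -3.75.

```bash
echo '[[[-0.01,0.22,0.02],[0,0,0]],[[-0.04,0.435,0.02],[0,0,0]],[[-0.15,0.855,0.02],[0,0,0]],[[-0.585,1.605,0.02],[0,0,0]],[[-1.25,2.165,0.02],[0,0,0]],[[-2.065,2.46,0.02],[0,0,0]],[[-2.935,2.46,0.02],[0,0,0]],[[-3.75,2.165,0.02],[0,0,0]]]' | python3 -m handwheel | grep -E 'eef|force: \['
echo '[[[0,0,0],[0,0,0]],[[0,0,0],[0,0,0]]]' | python3 -m handwheel | grep -E 'eef|force: \['
python3 - <<'E'
from h import *
im,_=cams.capture("side");print(readout.sense()["time_s"])
cv2.imwrite("pics/j.png",cv2.resize(cv2.convertScaleAbs(im[165:265,175:305],alpha=1.8,beta=20),(650,500),interpolation=cv2.INTER_CUBIC)[:,:,::-1])
E
```

```text
eef_pos: [605.2, -7.4, 127.9]
force: [-1.5, 1.1, 6.1]
eef_pos: [605.5, -8.4, 128.2]
force: [2.9, -0.7, 6.0]
20.5
```

View pics/j.png

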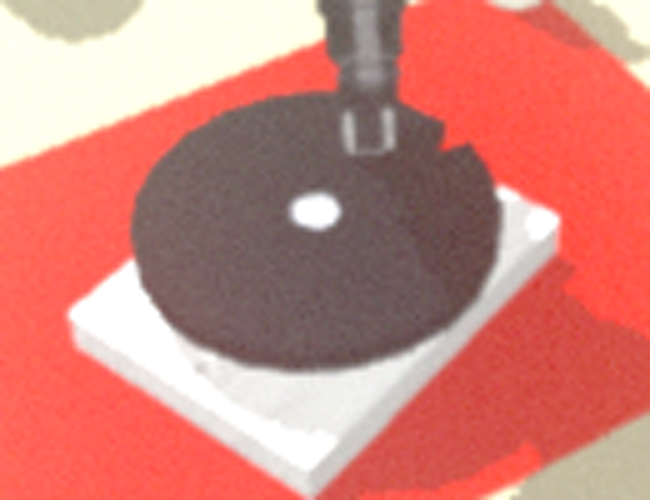

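The notch is now at (450,140) in the crop, which is full-picture (265,193). I'll work out its angle.

Run:
```python
from h import *
c=cams.calibration("side")
a=atz(ray(c,(265,192.5)),56);k=atz(ray(c,(175+315/5,165+211/5)),56);d=a-k;print(a,k,np.hypot(*d[:2]),np.degrees(np.arctan2(d[1],d[0])))
```

```text
[638.73108827 -28.05493898  56.        ] [562.59374733 -36.13354644  56.        ] 76.56473458949714 6.056748028444416
```

The wheel followed 117° of a 120° arc, so it goes along with the fingers. I'll continue this same contact past a full turn so there is no doubt, then let go.

The manual's scale: shifts go in units of 20 mm and turns go in units of 0.2 rad. Converting my numbers, -92.5 mm is -4.625, -86.6 mm is -4.33.

```bash
echo '[[[-0.665,-0.56,0],[0,0,0]],[[-1.1,-1.31,0],[0,0,0]],[[-1.25,-2.165,0],[0,0,0]],[[-1.1,-3.02,0],[0,0,0]],[[-0.665,-3.77,0],[0,0,0]],[[0,-4.33,0],[0,0,0]],[[0.815,-4.625,0],[0,0,0]],[[1.685,-4.625,0],[0,0,0]]]' | python3 -m handwheel | grep -E 'eef|force: \['
echo '[[[0.815,0.295,0],[0,0,0]],[[1.48,0.855,0],[0,0,0]],[[1.915,1.605,0],[0,0,0]],[[2.065,2.46,0],[0,0,0]],[[1.915,3.315,0],[0,0,0]],[[1.48,4.065,0],[0,0,0]],[[0.815,4.625,0],[0,0,0]],[[0,4.92,0],[0,0,0]]]' | python3 -m handwheel | grep -E 'eef|force: \['
echo '[[[-0.45,0.04,0],[0,0,0]],[[-0.7,0,0],[0,0,0]],[[-0.87,0,0],[0,0,0]],[[-0.87,0,0],[0,0,0]],[[-0.87,0,0],[0,0,0]]]' | python3 -m handwheel | grep -E 'eef|force: \['
echo '[[[0,0,-0.2],[0,0,0]],[[0,0,-0.75],[0,0,0]],[[0,0,-2],[0,0,0]],[[0,0,-4],[0,0,0]],[[0,0,-5.75],[0,0,0]],[[0,0,-7.5],[0,0,0]],[[0,0,-7.5],[0,0,0]],[[0,0,-7.5],[0,0,0]]]' | python3 -m handwheel
python3 - <<'E'
from h import *
im,_=cams.capture("side");m,_=cams.capture("scene");print(readout.sense()["time_s"])
cv2.imwrite("pics/k.png",cv2.resize(np.hstack([im[110:360,140:390],m[140:290,150:420][:, :].repeat(1,0) if 0 else cv2.resize(m[140:290,150:420],(450,250))]),(800,286))[:,:,::-1])
E
```

```text
eef_pos: [532.5, -75.9, 128.2]
force: [2.2, -0.4, 5.6]
eef_pos: [577.5, 13.4, 127.9]
force: [-1.4, -0.5, 6.3]
eef_pos: [593.1, 4.6, 128.1]
force: [0.2, -0.2, 5.6]
time_s: 23.4
eef_pos: [592.4, 4.8, 278.0]
ee_rot: [0.0, 0.232, 0.973, -0.0]
force: [-0.9, 0.2, -1.0]
grip_width: 0.001
grip_force: 0.0
23.5
```

View pics/k.png

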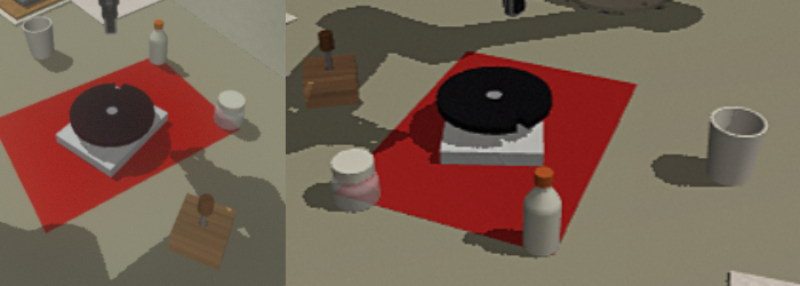

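The picture shows the notch at about (118,88), as expected after roughly a further 330°. The pin is standing in the block, nothing else has moved, and the arm is clear.

```bash
python3 -c "
from rig import order
print(order.finish_job())"
```

```text
the job is handed in; nothing more can be done
None
```

The job is handed in: the pin stands in the block's hole, the wheel was turned clockwise about two and a half turns (read from its notch) with press readings up to about 6 N, and it was released with the arm clear and the cup, glue bottle and jar undisturbed.

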